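Set the metering pump's dial and hold its plunger drawn to the mark

TASK

On the blue hand metering pump, first turn the black dial clockwise until its white pointer stands at the red clip on the dial's rim, and let go of it while the plunger is still home. Then take the plunger's black handle, pull it out against its return spring until the yellow pointer stands at the red clip on the scale bar, and keep it there: finish while still holding the handle at the mark, with the dial still on its clip. Do not shift the clips, and leave the things standing round the pump where they are.

Things in the scene. Friction and masses are not known exactly. Their poses are not given: they have to be found in the camera images.
- pump: Hand metering pump, screwed down. Origin on the table (z = 0), on the line of dial and rod; +y from handle to dial, -x (scale bar side) to the robot, z up. Grey base 88 mm wide, y -155 to 110, 10 high; blue dial housing at +y; aluminium barrel 37 mm thick, y -35 to 34, top 61 high; scale bar at x -32, 16 wide, y -64 to -152, top 30 high, 10 mm ticks. All mm.
- draw_handle: Plunger with black upright paddle, slides 0 to 66 mm along pump -y; spring pulls it home: 4 N at home, +90 N/m as drawn (10 N at 60 mm), friction 0.4 N. Paddle 36 mm (x) by 14 mm (y), 32 to 104 mm above the table; rod 10 mm thick, 42 mm high. Origin under the paddle at table height; home is pump y = -85 mm (43 mm free to the barrel). Axes as the pump's.
- draw_grip (a point): Point to pinch: the paddle's centre, 86 mm above the table (18 mm under its top). Fingers close along the pump's y.
- draw_pointer (a point): Tip of the yellow pointer blade (2.5 mm wide) that the handle carries over the scale bar, 32.5 mm above the table, at the same pump y as the paddle's centre.
- stroke_mark (a point): Red clip on the scale bar (5 mm wide, a firm friction fit): the point where the yellow pointer's tip stands when the plunger is drawn to the mark, 30 to 58 mm from home towards the pump's -y. Axes parallel to the pump's.
- dial (a joint): Angle of the black dial, rad: 0 with the pointer along the pump's -y, 1.57 along its -x (towards the robot), growing clockwise seen from above, up to 4.71. No spring; it stays where it is left (friction 0.04 N m).
- dial_grip (a point): Point to pinch on the dial's axis, 66 mm above the table, at pump x 0, y +72 mm. Bar grip 42 mm long (along its white pointer), 13 mm thick, 48 to 76 mm above the table, on a round skirt 45 mm across; dial face 42 mm above the table.
- dial_pointer (a point): Tip of the dial's white pointer, 30 mm from the axis, 44 mm above the table; on the line of the bar grip.
- dial_mark (a point): Red clip on the dial's rim (5 mm wide, a firm friction fit): where the pointer's tip must stand, 30 mm from the axis, 44 mm above the table; 0.45 to 1.45 rad clockwise of the dial's start.
- dropper: Small brown bottle with a pale cap, 46 x 47 x 85 mm, standing to the right beyond the handle; origin under its centre. Bystander.
- brass_union: Brass pipe union, 31 x 27 x 40 mm, standing to the left of the dial; origin under its centre. Bystander.
- loose_cap: Red spray cap, 29 mm across, 21 mm high, standing to the left of the dial, robot side; origin under its centre. Bystander.
- station_edge (a point): Nearest point of the filling stations' overhanging machine plates, 385 mm above the table (solid from there up; nozzles and posts below, farther back). They begin at world x = 0.56 for y -0.26 to 0.05 and x = 0.61 for y 0.05 to 0.36: keep wrist and arm nearer the robot, and move sideways only when drawn back to about x = 0.38.

How it is judged:
On the way, in this order (a step that is already met when the one before it is completed fails the run):
1. the dial's pointer stands at its red clip and the dial is let go, the plunger still home (distance between dial_pointer and dial_mark below 0.0042 m and y of draw_handle in the frame of pump above -0.093 m and contact force between the fingers and pump below 0.1 N), for 0.2 s.
2. the plunger's pointer stands at the red clip on the scale bar, held by the fingers (y of draw_pointer in the frame of stroke_mark between -0.004 and 0.004 m and contact force between the fingers and draw_handle above 2 N), for 0.3 s.
At the end, for the whole second after the job is handed in: The dial's pointer is at its red clip (within 4.2 mm at the rim, 8 degrees), the yellow pointer is within 4 mm of the red clip on the scale bar, and the fingers hold the handle (over 2 N) at rest (all of step 2 and distance between dial_pointer and dial_mark below 0.0042 m and linear speed of draw_handle below 0.01 m/s); the arm keeps its last pose, push and grip.
It fails at once if a bystander is pushed more than 2 cm or tipped over (distance of any of dropper, brass_union, loose_cap from where it was at the start of the episode above 0.02 m or angle between any of dropper, brass_union, loose_cap's own z axis and vertical above 0.4 rad).
It fails at once if a red clip is shifted more than 3 mm (distance of any of stroke_mark, dial_mark from where it was at the start of the episode above 0.003 m).
It also fails if it takes over 51 s, if anything falls off the work surface, if the arm or the gripper's body presses on something with over 40 N, if the wrist force passes 120 N, or if a joint passes its speed limit or range.

ROBOT

A 7-joint arm with a two-finger parallel gripper is mounted at the origin on a cart in front of the work surface, level with it; the furniture and walls round the work are solid. World frame = base frame: x ahead of the robot, y to its left, z up, the work surface at z = 0. Lengths are in m, angles in rad, forces in N, time in s.
With the tool pointing down it reaches from about 0.4 to 0.85 m from the base axis. Payload 4.5 kg.
Tool frame: the origin (TCP) lies midway between the tips of the shut fingers; the grasp point (between the pads) lies behind it (r.grip_point_offset is the z of the grasp point in the tool frame, in m); z points along the fingers, y is the line along which they close (so a half turn about z gives the same grasp; the last joint's range is limited). The gripper opens to 88 mm and grips with 3 to 60 N. Pads are 18 mm wide; open, the fingers measure 123 mm over their backs; the gripper's body (75 mm by 187 mm) begins 45 mm behind the grasp point.
Start: joints at [1.364, 0.689, -0.195, 1.565, 0.157, 0.902, -0.215], TCP at [0.149, -0.607, 0.208] pointing down, gripper open.
Joint ranges: [-3.01, 3.01], [-0.46, 2.08], [-1.47, 1.51], [0.13, 2.56], [-1, 4.14], [0.04, 2.09], [-2.66, 2.66]. Speed limits (rad/s): [2.57, 2.57, 3.14, 3.14, 3.14, 3.14, 3.14].

INTERFACE

Orientations are given as a unit quaternion [x, y, z, w].
In Python, from plant import r, optics, workorder gives the robot as it stands.
- The arm moves only by the shell command python3 -m creep 'ROWS' [FORCE]. ROWS is JSON, a list of rows, each an object of numbers: "grip": the gripper command: -1 is shut, 1 is fully open, values between are in proportion; "tx", "ty", "tz": the shift along the tool's x, y, z in cm; "spin": the turn about the tool's z in degrees. In form: [{"grip": .., "tx": .., "ty": .., "tz": .., "spin": ..}, ...]. A call has 1 to 8 rows; each row shifts and turns the commanded pose from where the row before left it, along the tool's axes as they then stand; what a row does not reach is not made up. A row lasts 1/12 s, in which the tool goes at most 41.7 mm and 7.16 degrees, less where a joint would pass 70% of its speed; a pose out of reach is approached as far as the arm can. A call with a gripper value outside its range is refused whole. The fingers move at their own pace and stop on an object; FORCE is the grip in N (left out, the last holds). Time passes only in rows, so rows that do not move let the fingers close. It gives the time, the measured TCP pose, the force, the opening and the grip force at its end, in the units of the state.
- r.get_state(): the state, without advancing time (a new reading comes with each control period).
- optics.snapshot(name): name is "scene" or "top" or "wrist"; returns (picture, depth): 420x560x3 uint8, red, green, blue; 420x560 float32, m along the optical axis (not along the pixel's ray), 0 where there is no reading.
- optics.get_calibration(name): a dict with "fx", "fy", "cx", "cy" (pixels), "D" ([k1, k2, p1, p2, k3] as OpenCV has them; the pictures are not rectified), "extrinsics" (4x4, takes a point from world to camera coordinates). Camera axes: x right, y down, z forward; pixel columns grow to the right and rows downward; lengths in m; the calibration is good to about 2 mm. A picture is of the moment at which its call begins: read the wrist's pose just before it. get_calibration takes no time and is no camera call; for the wrist camera it gives the pose at the moment of the call.
- workorder.finish_job(): hands the job in; it is judged then, once.
The state is a dict: "clock": time; "q": joint angles; "qd": joint speeds; "joint_torque": joint torques, N m; "tool_pos": TCP position; "eef_rot": TCP orientation; "contact_force": force on the tool from outside, world axes, zero at the start; "moment": the same for the moment, N m; "opening": opening from 0.0 (shut) to 1.0 (fully open); "finger_force": force on a finger pad.
Only numpy, scipy, OpenCV 4.12 (cv2) and the standard library are available. Lean on these libraries where they do the work, as an engineer would, in place of code of your own. Each camera call takes 0.05 s, during which the arm holds its last target. There are 200 camera calls.

## Working session

There is one attempt and no reset: what is moved stays moved. The work goes in short steps, Python scripts to look and compute and a shell command to move; the robot and the scene stay as the last step left them, time stands still between calls to the robot, and variables do not carry over. Pictures are saved under pics/ and viewed, at most 10 in all, crops included, and the job is handed in when it is done.

```bash
mkdir -p pics; ls; cat > h.py <<'E'
import numpy as np,cv2
from plant import r,optics,workorder
from scipy.spatial.transform import Rotation as R
def snap(n,f):
    c=optics.get_calibration(n); p,d=optics.snapshot(n)
    cv2.imwrite('pics/'+f+'.png',p[:,:,::-1]); np.savez('pics/'+f+'.npz',p=p,d=d,**{k:np.array(v) for k,v in c.items()})
    return p,d,c
def load(f): 
    z=np.load('pics/'+f+'.npz'); return z['p'],z['d'],z
def ray(c,u,v):
    K=np.array([[c['fx'],0,c['cx']],[0,c['fy'],c['cy']],[0,0,1.]])
    a=cv2.undistortPoints(np.array([[[u,v]]],float),K,np.array(c['D'],float))[0,0]
    T=np.linalg.inv(np.array(c['extrinsics'])); return T[:3,3],T[:3,:3]@np.array([a[0],a[1],1.])
def atz(c,u,v,z):
    o,d=ray(c,u,v); return o+d*(z-o[2])/d[2]
def atd(c,u,v,dep):
    o,d=ray(c,u,v); return o+d*dep
E
python3 - <<'E'
from h import *
s=r.get_state(); print({k:np.round(v,3) for k,v in s.items()}, r.grip_point_offset)
for n in('scene','top'):
    p,d,c=snap(n,n+'0'); print(n,np.round(np.linalg.inv(np.array(c['extrinsics'])),2).tolist(),c['fx'])
E
```

```text
pics
{'clock': np.float64(0.0), 'q': array([ 1.364,  0.69 , -0.194,  1.566,  0.157,  0.902, -0.215]), 'qd': array([-0.001, -0.001, -0.001,  0.001, -0.   , -0.001, -0.001]), 'joint_torque': array([-0.0000e+00, -5.2756e+01, -1.2670e+00, -1.5343e+01, -5.3000e-02,
        7.0000e-03,  0.0000e+00]), 'tool_pos': array([ 0.149, -0.606,  0.207]), 'eef_rot': array([ 0.993,  0.12 , -0.   , -0.001]), 'contact_force': array([-0.215,  0.291, -0.152]), 'moment': array([-0.019,  0.006, -0.03 ]), 'finger_force': np.float64(0.0), 'opening': np.float64(1.001)} -0.0187
scene [[-0.89, -0.27, 0.36, 0.16], [-0.45, 0.53, -0.72, 0.95], [0.01, -0.8, -0.6, 0.8], [0.0, 0.0, 0.0, 1.0]] 395.0994007300138
top [[0.02, -0.98, 0.18, 0.33], [-1.0, -0.02, -0.01, 0.26], [0.01, -0.18, -0.98, 1.25], [0.0, 0.0, 0.0, 1.0]] 430.3561910953323
```

View pics/top0.png

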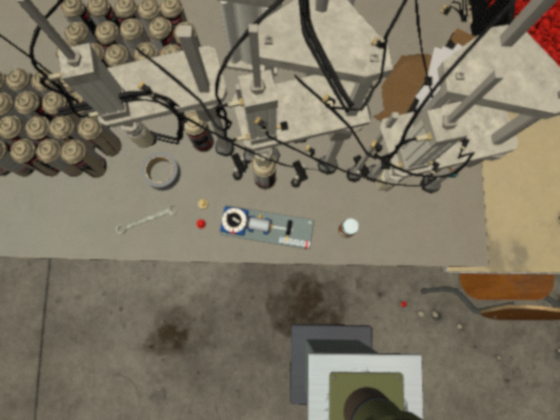

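View pics/scene0.png

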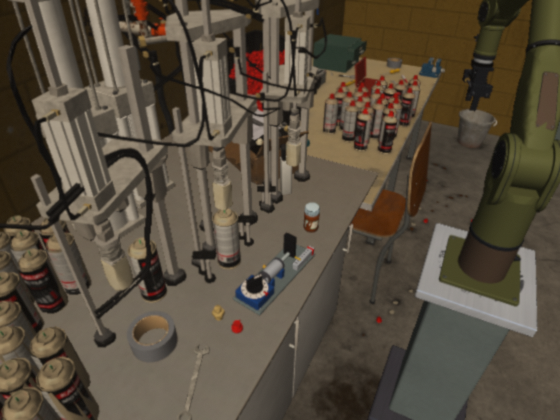

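The top view shows the pump (dial near 234,220, paddle near 290,227, red stroke clip near 308,245). In the scene view it sits at about (275,275). I'll enlarge both.

```bash
python3 - <<'E'
from h import *
p=load('top0')[0];q=load('scene0')[0]
a=cv2.resize(p[195:260,190:370],None,fx=4.4,fy=4.4,interpolation=cv2.INTER_CUBIC)
b=cv2.resize(q[225:315,205:335],None,fx=3.4,fy=3.4,interpolation=cv2.INTER_CUBIC)
o=np.zeros((a.shape[0]+b.shape[0],a.shape[1],3),np.uint8);o[:a.shape[0]]=a;o[a.shape[0]:,:b.shape[1]]=b
cv2.imwrite('pics/c0.png',o[:,:,::-1]);print(o.shape,a.shape)
c=load('top0')[2]
for n,u,v,z in(('dial',234,220,.076),('handle',290,227,.104)):print(n,atz(c,u,v,z))
E
```

```text
(592, 792, 3) (286, 792, 3)
dial [0.51088013 0.37343236 0.076     ]
handle [0.49076977 0.21993977 0.104     ]
```

View pics/c0.png

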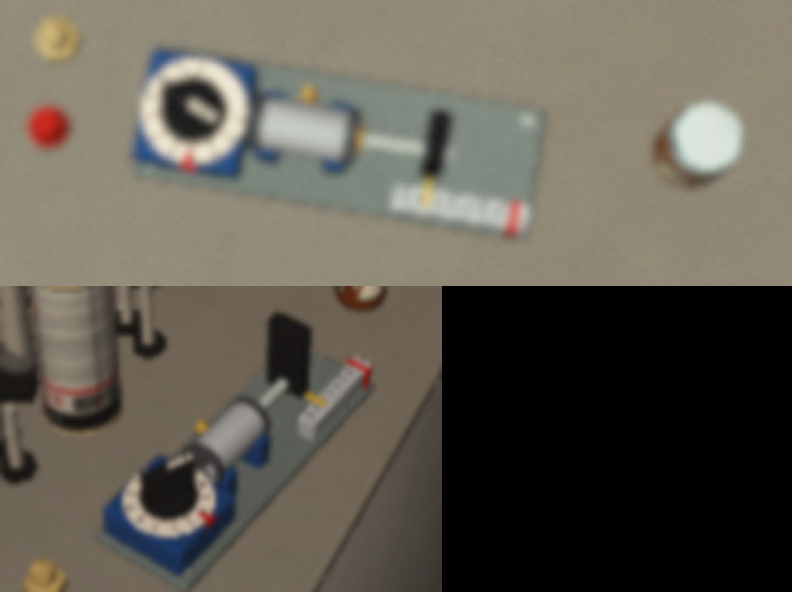

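The crop shows the dial axis at crop (193,108), with its pointer toward (215,122). The dial clip is at (189,163), the paddle top near (438,143), the yellow pointer tip at (428,190) and the stroke clip at (514,217).

```bash
python3 - <<'E'
from h import *
c=load('top0')[2]
P=lambda x,y,z: atz(c,190+(x+.5)/4.4-.5,195+(y+.5)/4.4-.5,z)
C=[P(*k,.01) for k in((153,48),(545,108),(524,236),(133,172))]
print(np.round(C,3)); 
d=(C[0]+C[3]-C[1]-C[2])[:2]; yaw=np.arctan2(d[1],d[0])-np.pi/2; print('len',np.linalg.norm(d)/2,'yaw',np.degrees(yaw))
Rm=np.array([[np.cos(yaw),-np.sin(yaw)],[np.sin(yaw),np.cos(yaw)]])
cen=np.mean(C,0)[:2]; org=cen-Rm@[0,-.0225]; print('org',org)
for n,x,y,z in(('dialtop',193,108,.06),('dptr',215,122,.044),('dclip',189,163,.044),('paddle',440,113,.104),('yp',428,190,.0325),('clip',514,217,.032),('drop',706,137,.085),('brass',56,38,.04),('cap',48,126,.021)):
  p=P(x,y,z)[:2]; print(n,p.round(4),'pump',(Rm.T@(p-org)).round(4))
for p in((0,.072),(0,-.085)): print(org+Rm@p)
s=r.get_state();Q=R.from_quat(s['eef_rot']).as_matrix();print(Q.round(3))
E
```

```text
[[0.563 0.409 0.01 ]
 [0.528 0.148 0.01 ]
 [0.443 0.162 0.01 ]
 [0.48  0.419 0.01 ]]
len 0.26175790866394805 yaw -7.90161445777604
org [0.50656393 0.30698234]
dialtop [0.5156 0.3765] pump [-0.0006  0.0701]
dptr [0.5093 0.3636] pump [-0.0051  0.0564]
dclip [0.4824 0.3793] pump [-0.0338  0.0683]
paddle [0.5089 0.2212] pump [ 0.0141 -0.0846]
yp [0.4695 0.2258] pump [-0.0256 -0.0856]
clip [0.4531 0.1701] pump [-0.0341 -0.143 ]
drop [0.5    0.0547] pump [ 0.0282 -0.2507]
brass [0.5628 0.4692] pump [0.0334 0.1684]
cap [0.5077 0.4748] pump [-0.022   0.1663]
[0.51646194 0.37829874]
[0.49487877 0.22278936]
[[ 0.971  0.238 -0.   ]
 [ 0.239 -0.971  0.002]
 [-0.    -0.002 -1.   ]]
```

```bash
python3 -m creep '[{"grip":0.2,"tx":3.5,"ty":-2.4,"tz":-0.4},{"grip":0.2,"tx":3.5,"ty":-2.4,"tz":-0.4},{"grip":0.2,"tx":3.5,"ty":-2.4,"tz":-0.4},{"grip":0.2,"tx":3.5,"ty":-2.4,"tz":-0.4},{"grip":0.2,"tx":3.5,"ty":-2.4,"tz":-0.4},{"grip":0.2,"tx":3.5,"ty":-2.4,"tz":-0.4},{"grip":0.2,"tx":3.5,"ty":-2.4,"tz":-0.4},{"grip":0.2,"tx":3.5,"ty":-2.4,"tz":-0.4}]' 20; python3 -c "
from h import *
s=r.get_state();print(s['q'].round(2),s['tool_pos'],s['contact_force'])"
```

```text
[ 1.36  0.69 -0.19  1.57  0.16  0.9  -0.22] [ 0.14883397 -0.60639213  0.20691295] [0.60689993 0.49884451 1.2803065 ]$[0]: bad value
```

```bash
python3 -m creep '[{"grip":0.2,"tx":3.5,"ty":-2.4,"tz":-0.4,"spin":0},{"grip":0.2,"tx":3.5,"ty":-2.4,"tz":-0.4,"spin":0},{"grip":0.2,"tx":3.5,"ty":-2.4,"tz":-0.4,"spin":0},{"grip":0.2,"tx":3.5,"ty":-2.4,"tz":-0.4,"spin":0},{"grip":0.2,"tx":3.5,"ty":-2.4,"tz":-0.4,"spin":0},{"grip":0.2,"tx":3.5,"ty":-2.4,"tz":-0.4,"spin":0},{"grip":0.2,"tx":3.5,"ty":-2.4,"tz":-0.4,"spin":0},{"grip":0.2,"tx":3.5,"ty":-2.4,"tz":-0.4,"spin":0}]' 20; python3 -c "
from h import *
s=r.get_state();print(s['q'].round(2),s['tool_pos'],s['contact_force'])"
```

```text
clock: 0.77
tool_pos: [0.3708, -0.3576, 0.2389]
eef_rot: [0.993, 0.12, -0.0, -0.0]
contact_force: [1.6, -0.4, -0.3]
opening: 0.603
finger_force: 0.0
[ 0.8   0.5  -0.18  1.85  0.12  0.79 -0.78] [ 0.3708369  -0.35762667  0.23888965] [ 1.57333889 -0.42081791 -0.33265133]
```

```bash
A='x'; python3 -m creep '[{"grip":0.2,"tx":1,"ty":-3.9,"tz":0,"spin":0},{"grip":0.2,"tx":1,"ty":-3.9,"tz":0,"spin":0},{"grip":0.2,"tx":1,"ty":-3.9,"tz":0,"spin":0},{"grip":0.2,"tx":1,"ty":-3.9,"tz":0,"spin":0},{"grip":0.2,"tx":1,"ty":-3.9,"tz":0,"spin":0},{"grip":0.2,"tx":1,"ty":-3.9,"tz":0,"spin":0},{"grip":0.2,"tx":1,"ty":-3.9,"tz":0,"spin":0},{"grip":0.2,"tx":1,"ty":-3.9,"tz":0,"spin":0}]' && python3 -m creep '[{"grip":0.2,"tx":1,"ty":-3.9,"tz":0,"spin":0},{"grip":0.2,"tx":1,"ty":-3.9,"tz":0,"spin":0},{"grip":0.2,"tx":1,"ty":-3.9,"tz":0,"spin":0},{"grip":0.2,"tx":1,"ty":-3.9,"tz":0,"spin":0},{"grip":0.2,"tx":1,"ty":-3.9,"tz":0,"spin":0},{"grip":0.2,"tx":1,"ty":-3.9,"tz":0,"spin":0},{"grip":0.2,"tx":1,"ty":-3.9,"tz":0,"spin":0},{"grip":0.2,"tx":1,"ty":-3.9,"tz":0,"spin":0}]'; python3 -c "
from h import *
s=r.get_state();print(s['q'].round(2),s['tool_pos'],s['contact_force'])"
```

```text
clock: 1.43
tool_pos: [0.3728, -0.0356, 0.2389]
eef_rot: [0.993, 0.12, -0.0, 0.0]
contact_force: [1.0, -0.3, 0.2]
opening: 0.599
finger_force: 0.0
clock: 2.1
tool_pos: [0.376, 0.2865, 0.2387]
eef_rot: [0.993, 0.12, -0.0, 0.0]
contact_force: [1.0, 0.1, -0.3]
opening: 0.598
finger_force: 0.0
[-0.61  0.45 -0.21  1.97  0.14  0.74 -2.23] [0.3760313  0.28652273 0.23868708] [ 0.96758836  0.08520769 -0.32098946]
```

```bash
for i in 1 2 3 4; do python3 -m creep '[{"grip":0.2,"tx":0,"ty":0,"tz":0,"spin":-7},{"grip":0.2,"tx":0,"ty":0,"tz":0,"spin":-7},{"grip":0.2,"tx":0,"ty":0,"tz":0,"spin":-7},{"grip":0.2,"tx":0,"ty":0,"tz":0,"spin":-7},{"grip":0.2,"tx":0,"ty":0,"tz":0,"spin":-7},{"grip":0.2,"tx":0,"ty":0,"tz":0,"spin":-7},{"grip":0.2,"tx":0,"ty":0,"tz":0,"spin":-7},{"grip":0.2,"tx":0,"ty":0,"tz":0,"spin":-7}]' >/tmp/o; done; python3 -c "
from h import *
s=r.get_state();print(s['clock'],s['q'].round(2),s['tool_pos'],s['contact_force'])
Q=R.from_quat(s['eef_rot']).as_matrix();print(Q.round(3)); print(Q.T@(np.array([.48,.36,.24])-s['tool_pos'])*100)
p,d,c=snap('wrist','w1'); T=np.linalg.inv(np.array(c['extrinsics'])); print(T.round(3), (Q.T@(T[:3,3]-s['tool_pos'])).round(3))"
```

```text
4.7667 [ 0.    0.75 -1.32  1.94  0.82  1.14  0.93] [0.37672334 0.28425639 0.23852834] [-0.31373133 -0.58344708 -0.39699314]
[[-0.528 -0.849 -0.   ]
 [-0.849  0.528 -0.001]
 [ 0.001 -0.    -1.   ]]
[-11.8860141   -4.76985889  -0.1561958 ]
[[-0.849  0.509  0.141  0.341]
 [ 0.528  0.819  0.225  0.226]
 [-0.001  0.266 -0.964  0.415]
 [ 0.     0.     0.     1.   ]] [ 0.068 -0.    -0.176]
```

View pics/w1.png

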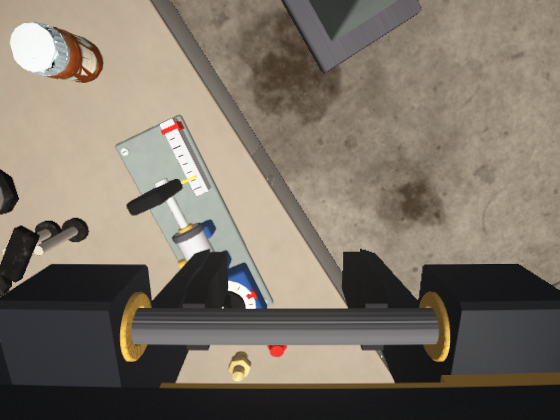

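```bash
python3 -m creep '[{"grip":0.2,"tx":-3.4,"ty":-1.4,"tz":1.3,"spin":0},{"grip":0.2,"tx":-3.4,"ty":-1.4,"tz":1.3,"spin":0},{"grip":0.2,"tx":-3.4,"ty":-1.4,"tz":1.3,"spin":0},{"grip":0.2,"tx":-3.4,"ty":-1.4,"tz":1.3,"spin":0},{"grip":0.2,"tx":0,"ty":0,"tz":1,"spin":0},{"grip":0.2,"tx":0,"ty":0,"tz":0,"spin":0}]'; python3 -c "
from h import *
s=r.get_state();print(s['clock'],s['q'].round(2),s['tool_pos'],s['contact_force'])
p,d,c=snap('wrist','w2')"
```

```text
clock: 5.32
tool_pos: [0.4965, 0.3692, 0.1737]
eef_rot: [-0.482, 0.876, -0.0, -0.002]
contact_force: [0.3, -0.1, -0.9]
opening: 0.602
finger_force: 0.0
5.3167 [-0.15  0.97 -1.18  1.59  0.94  1.24  1.06] [0.49647803 0.3692164  0.17370106] [ 0.28603162 -0.12887587 -0.88433287]
```

View pics/w2.png

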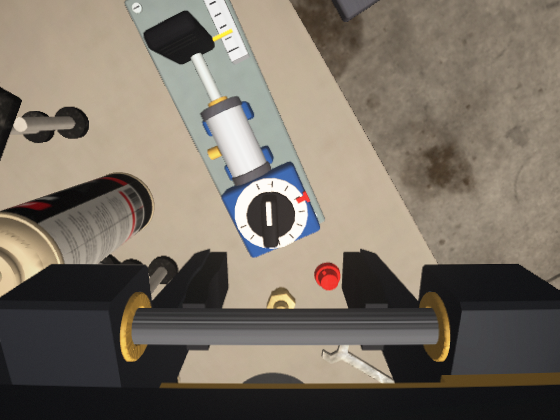

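The wrist view shows the dial at about (270,213) with its bar nearly vertical in the picture, and the dial clip at about (304,198). I'll enlarge it.

```bash
python3 - <<'E'
from h import *
p=load('w2')[0]
cv2.imwrite('pics/c2.png',cv2.resize(p[165:260,210:330],None,fx=6,fy=6,interpolation=cv2.INTER_CUBIC)[:,:,::-1])
E
```

```text
(no output)
```

View pics/c2.png

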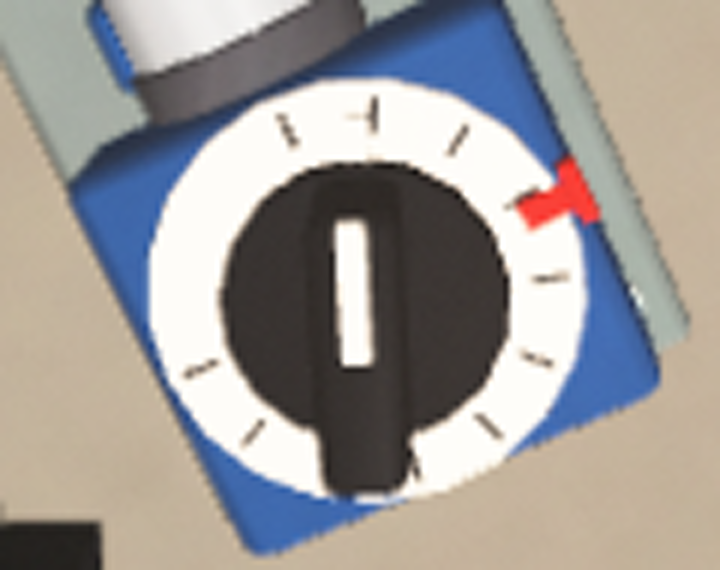

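Crop readings: the bar's white line runs (350,220) to (358,368), and the dial face ellipse is centred at (367,290). The clip's inner end is (524,213) and its outer end (588,188).

```bash
python3 - <<'E'
from h import *
c=load('w2')[2]
P=lambda x,y,z: atz(c,210+(x+.5)/6-.5,165+(y+.5)/6-.5,z)
F=[P(*k,.042) for k in((148,290),(587,290),(367,77),(367,503))]
ctr=(F[0]+F[1])/2; c2=(F[2]+F[3])/2; print('face',ctr.round(4),c2.round(4),np.linalg.norm(F[0]-F[1])/2,np.linalg.norm(F[2]-F[3])/2)
a,b=P(350,220,.076),P(358,368,.076); print('line',a.round(4),b.round(4))
ang=lambda v: np.degrees(np.arctan2(v[1],v[0]))
ctr=(ctr+c2)/2
print('bar world dir',ang(a-b))
for k in((524,213,.044),(588,188,.046),(556,200,.045)): q=P(*k)-ctr; print('clip',np.linalg.norm(q[:2]),ang(q))
print('tip?',ang(P(360,116,.044)-ctr),np.linalg.norm((P(360,116,.044)-ctr)[:2]))
E
```

```text
face [0.5173 0.3775 0.042 ] [0.5178 0.3783 0.042 ] 0.033822394758831587 0.034081575234465845
line [0.5077 0.3608 0.076 ] [0.5183 0.379  0.076 ]
bar world dir -120.12348830291106
clip 0.027329224643172847 176.30718822959977
clip 0.03774356841765335 175.1445763142073
clip 0.032594840444711594 175.7489393285779
tip? -120.95809774238069 0.028057034462042656
```

```bash
python3 -m creep '[{"grip":-0.2,"tx":-1.86,"ty":-1.32,"tz":2.5,"spin":1},{"grip":-0.2,"tx":0,"ty":0,"tz":3,"spin":0},{"grip":-0.2,"tx":0,"ty":0,"tz":2,"spin":0},{"grip":-0.2,"tx":0,"ty":0,"tz":0,"spin":0},{"grip":-0.2,"tx":0,"ty":0,"tz":0,"spin":0}]'; python3 -c "
from h import *
s=r.get_state();Q=R.from_quat(s['eef_rot']).as_matrix();print(s['q'].round(2),Q.round(3)); print(Q.T@(np.array([.5175,.378,.053])-s['tool_pos'])*100)"
```

```text
clock: 5.78
tool_pos: [0.5166, 0.378, 0.1024]
eef_rot: [-0.476, 0.879, -0.0, -0.001]
contact_force: [0.7, -0.8, 1.1]
opening: 0.4
finger_force: 0.0
[-0.18  1.07 -1.12  1.58  1.03  1.17  1.03] [[-0.547 -0.837 -0.001]
 [-0.837  0.547 -0.001]
 [ 0.001  0.    -1.   ]]
[-0.05833987 -0.07612525  4.93947767]
```

```bash
python3 -m creep '[{"grip":-0.2,"tx":-0.05,"ty":-0.07,"tz":2,"spin":-2.7},{"grip":-0.2,"tx":0,"ty":0,"tz":1.9,"spin":0},{"grip":-0.2,"tx":0,"ty":0,"tz":1,"spin":0},{"grip":-0.2,"tx":0,"ty":0,"tz":0,"spin":0},{"grip":-0.2,"tx":0,"ty":0,"tz":0,"spin":0}]'&&  python3 -m creep '[{"grip":-0.6,"tx":0,"ty":0,"tz":0,"spin":0},{"grip":-1,"tx":0,"ty":0,"tz":0,"spin":0},{"grip":-1,"tx":0,"ty":0,"tz":0,"spin":0},{"grip":-1,"tx":0,"ty":0,"tz":0,"spin":0},{"grip":-1,"tx":0,"ty":0,"tz":0,"spin":0}]' 20
```

```text
clock: 6.2
tool_pos: [0.5185, 0.3792, 0.0544]
eef_rot: [-0.496, 0.868, 0.0, 0.001]
contact_force: [-0.2, -0.5, -0.1]
opening: 0.4
finger_force: 0.0
clock: 6.62
tool_pos: [0.5186, 0.3788, 0.0533]
eef_rot: [-0.496, 0.868, 0.0, 0.0]
contact_force: [0.1, 0.0, 0.1]
opening: 0.048
finger_force: 0.0
```

```bash
python3 -c "
from h import *
s=r.get_state();print(s['opening'],s['finger_force'],s['tool_pos'])
p,d,c=snap('wrist','w3'); s=r.get_state();print(s['opening'],s['finger_force'])
cv2.imwrite('pics/c3.png',cv2.resize(p[130:330,150:410],None,fx=3,fy=3)[:,:,::-1])"
```

```text
0.04763236457941117 0.0 [0.51863038 0.37884499 0.05331695]
0.008721204618759557 0.0
```

View pics/c3.png

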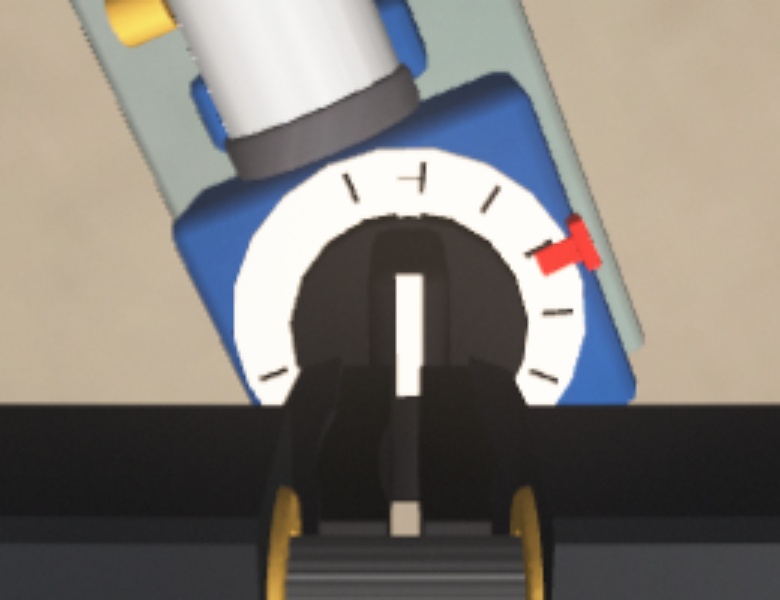

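The picture shows the fingers round the bar at the axis (about 400,390), with the gap between them still closing. I'll let them settle and read the force.

```bash
python3 -m creep '[{"grip":-1,"tx":0,"ty":0,"tz":0,"spin":0},{"grip":-1,"tx":0,"ty":0,"tz":0,"spin":0}]' 20; python3 -c "
from h import *
p,d,c=load('w3')
for u,v in((275,262),(285,240),(262,258),(300,258),(286,259),(285,270),(285,303),(270,280),(300,280)): q=atd(c,u,v,d[v,u]); print(u,v,d[v,u],q.round(4))"
```

```text
clock: 6.83
tool_pos: [0.5185, 0.3787, 0.0529]
eef_rot: [-0.496, 0.868, -0.0, -0.0]
contact_force: [-0.5, 0.2, 0.8]
opening: 0.007
finger_force: 0.0
275 262 0.1465573 [0.5183 0.3694 0.0939]
285 240 0.1633994 [0.5131 0.3689 0.0755]
262 258 0.14647035 [0.5222 0.3652 0.0935]
300 258 0.1501542 [0.509  0.3747 0.0901]
286 259 0.1653074 [0.5175 0.3772 0.0762]
285 270 0.16807227 [0.5211 0.3824 0.075 ]
285 303 0.2584372 [ 0.5529  0.4365 -0.0013]
270 280 0.12937686 [0.5193 0.3683 0.1116]
300 280 0.129601 [0.5096 0.3741 0.1114]
```

```bash
python3 -c "
from h import *
p,d,c=snap('wrist','w4')
s=r.get_state();Q=R.from_quat(s['eef_rot']).as_matrix()
print(s['tool_pos'],s['opening'])
for v in range(246,300,4):
  for u in (268,278,285,292,):
    q=atd(c,u,v,d[v,u]); print(u,v,q[2].round(4),(Q.T@(q-s['tool_pos'])).round(3),end=' | ')
  print()
cv2.imwrite('pics/c4.png',cv2.resize(p[180:400,120:450],None,fx=2.4,fy=2.4)[:,:,::-1])"
```

```text
[0.51845674 0.37866575 0.05283252] 0.004986635908690829
268 246 0.0481 [-0.002 -0.01   0.005] | 278 246 0.0741 [ 0.008 -0.004 -0.021] | 285 246 0.0753 [ 0.008 -0.    -0.022] | 292 246 0.076 [ 0.009  0.003 -0.023] | 
268 250 0.0476 [-0.005 -0.01   0.005] | 278 250 0.0743 [ 0.006 -0.004 -0.021] | 285 250 0.0762 [ 0.007 -0.    -0.023] | 292 250 0.0749 [ 0.006  0.003 -0.022] | 
268 254 0.0848 [ 0.008 -0.008 -0.032] | 278 254 0.0863 [ 0.009 -0.003 -0.034] | 285 254 0.0833 [ 0.008 -0.    -0.031] | 292 254 0.0854 [ 0.008  0.003 -0.033] | 
268 258 0.0893 [ 0.008 -0.008 -0.036] | 278 258 0.0907 [ 0.009 -0.003 -0.038] | 285 258 0.0848 [ 0.006 -0.    -0.032] | 292 258 0.0898 [ 0.008  0.003 -0.037] | 
268 262 0.0943 [ 0.009 -0.007 -0.041] | 278 262 0.0951 [ 0.009 -0.003 -0.042] | 285 262 0.0845 [ 0.004 -0.    -0.032] | 292 262 0.0938 [ 0.008  0.003 -0.041] | 
268 266 0.0979 [ 0.008 -0.007 -0.045] | 278 266 0.0983 [ 0.009 -0.003 -0.045] | 285 266 0.0839 [ 0.002 -0.    -0.031] | 292 266 0.0971 [ 0.008  0.003 -0.044] | 
268 270 0.1014 [ 0.008 -0.007 -0.049] | 278 270 0.1014 [ 0.008 -0.003 -0.049] |
[... 503 characters left out ...]
05 -0.    -0.034] | 292 282 0.1127 [ 0.009  0.002 -0.06 ] | 
268 286 0.1146 [ 0.008 -0.007 -0.062] | 278 286 0.1164 [ 0.009 -0.003 -0.064] | 285 286 0.0875 [-0.006 -0.    -0.035] | 292 286 0.1153 [ 0.008  0.002 -0.062] | 
268 290 0.1188 [ 0.009 -0.006 -0.066] | 278 290 0.118 [ 0.008 -0.003 -0.065] | 285 290 0.0868 [-0.009 -0.    -0.034] | 292 290 0.1183 [ 0.008  0.002 -0.065] | 
268 294 0.1213 [ 0.008 -0.006 -0.068] | 278 294 0.1214 [ 0.008 -0.003 -0.069] | 285 294 0.0753 [-0.017 -0.    -0.023] | 292 294 0.1213 [ 0.008  0.002 -0.069] | 
268 298 0.124 [ 0.008 -0.006 -0.071] | 278 298 0.1243 [ 0.009 -0.003 -0.071] | 285 298 0.075 [-0.019 -0.    -0.022] | 292 298 0.1241 [ 0.008  0.002 -0.071] |
```

View pics/c4.png

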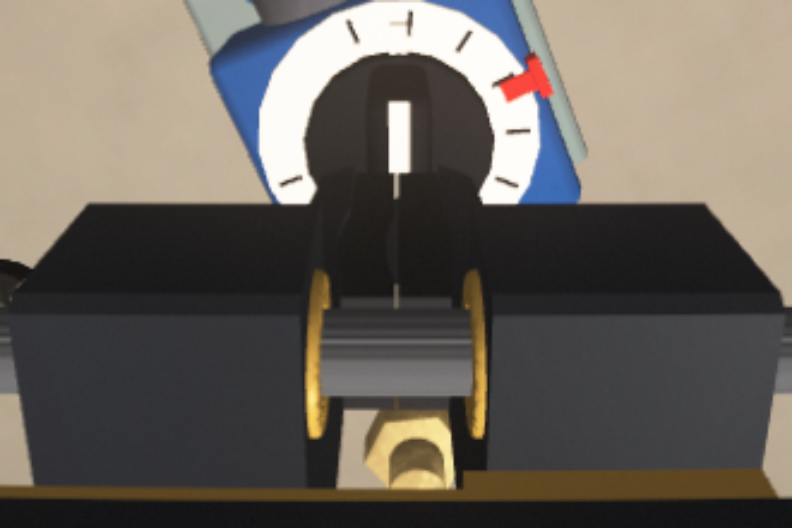

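The fingertips sit about 31 mm behind the reported TCP (tip edge at z≈0.084), so they closed above the bar. I'll open, go 29 mm lower while watching the force, and regrip.

```bash
python3 -m creep '[{"grip":-0.2,"tx":0,"ty":0,"tz":0,"spin":0},{"grip":-0.2,"tx":0,"ty":0,"tz":0,"spin":0},{"grip":-0.2,"tx":0,"ty":0,"tz":0,"spin":0},{"grip":-0.2,"tx":0,"ty":0,"tz":0,"spin":0},{"grip":-0.2,"tx":0,"ty":0,"tz":0,"spin":0}]' 20 && python3 -m creep '[{"grip":-0.2,"tx":0,"ty":0,"tz":0.8,"spin":0},{"grip":-0.2,"tx":0,"ty":0,"tz":0.8,"spin":0},{"grip":-0.2,"tx":0,"ty":0,"tz":0.6,"spin":0},{"grip":-0.2,"tx":0,"ty":0,"tz":0.5,"spin":0},{"grip":-0.2,"tx":0,"ty":0,"tz":0,"spin":0}]'; python3 -c "
from h import *
p,d,c=snap('wrist','w5')
s=r.get_state();Q=R.from_quat(s['eef_rot']).as_matrix()
for u in (236,242,248,322,328,334):
  for v in range(238,264,4):
    q=atd(c,u,v,d[v,u]); print(u,v,q[2].round(4),(Q.T@(q-s['tool_pos'])).round(3)[:2],end=' | ')
  print()
"
```

```text
clock: 7.3
tool_pos: [0.5185, 0.3787, 0.0529]
eef_rot: [-0.496, 0.868, -0.0, -0.0]
contact_force: [-0.3, 0.4, -0.9]
opening: 0.36
finger_force: 0.0
clock: 7.72
tool_pos: [0.5179, 0.3778, 0.024]
eef_rot: [-0.496, 0.868, -0.0, -0.001]
contact_force: [0.1, 0.4, 0.1]
opening: 0.401
finger_force: 0.0
236 238 0.0418 [ 0.011 -0.024] | 236 242 0.0407 [ 0.009 -0.024] | 236 246 0.0415 [ 0.007 -0.024] | 236 250 0.0405 [ 0.004 -0.025] | 236 254 0.0559 [ 0.009 -0.022] | 236 258 0.0612 [ 0.009 -0.022] | 236 262 0.0657 [ 0.009 -0.021] | 
242 238 0.0418 [ 0.011 -0.021] | 242 242 0.0403 [ 0.009 -0.022] | 242 246 0.0416 [ 0.007 -0.021] | 242 250 0.0457 [ 0.006 -0.021] | 242 254 0.0563 [ 0.009 -0.02 ] | 242 258 0.0618 [ 0.009 -0.019] | 242 262 0.0654 [ 0.009 -0.019] | 
248 238 0.046 [ 0.013 -0.018] | 248 242 0.0477 [ 0.011 -0.018] | 248 246 0.0483 [ 0.01  -0.018] | 248 250 0.0482 [ 0.007 -0.018] | 248 254 0.0466 [ 0.005 -0.018] | 248 258 0.0479 [ 0.003 -0.018] | 248 262 0.2004 [ 0.068 -0.001] | 
322 238 0.0475 [0.013 0.017] | 322 242 0.0475 [0.011 0.017] | 322 246 0.0478 [0.009 0.017] | 322 250 0.0483 [0.008 0.017] | 322 254 0.049 [0.006 0.017] | 322 258 0.0474 [0.003 0.017] | 322 262 0.0491 [0.002 0.017] | 
328 238 0.041 [0.011 0.021] | 328 242 0.0412 [0.009 0.021] | 328 246 0.0475 [0.009 0.02 ] | 328 250 0.2004 [ 0.068 -0.001] | 328 254 0.0559 [0.009 0.019] | 328 258 0.0606 [0.009 0.018] | 328 262 0.0649 [0.009 0.018] | 
334 238 0.0418 [0.011 0.023] | 334 242 0.0407 [0.009 0.024] | 334 246 0.0405 [0.007 0.024] | 334 250 0.0409 [0.005 0.024] | 334 254 0.057 [0.009 0.021] | 334 258 0.0607 [0.009 0.021] | 334 262 0.0657 [0.009 0.02 ] |
```

Tips are now at about z 0.054, one each side of the bar. Gripping.

```bash
python3 -m creep '[{"grip":-1,"tx":0,"ty":0,"tz":0,"spin":0},{"grip":-1,"tx":0,"ty":0,"tz":0,"spin":0},{"grip":-1,"tx":0,"ty":0,"tz":0,"spin":0},{"grip":-1,"tx":0,"ty":0,"tz":0,"spin":0},{"grip":-1,"tx":0,"ty":0,"tz":0,"spin":0},{"grip":-1,"tx":0,"ty":0,"tz":0,"spin":0}]' 20
```

```text
clock: 8.27
tool_pos: [0.5181, 0.3792, 0.0263]
eef_rot: [-0.496, 0.868, 0.0, 0.0]
contact_force: [-0.5, 0.7, 2.3]
opening: 0.144
finger_force: 20.0
```

```bash
python3 -m creep '[{"grip":-1,"tx":0,"ty":0,"tz":0,"spin":5},{"grip":-1,"tx":0,"ty":0,"tz":0,"spin":6},{"grip":-1,"tx":0,"ty":0,"tz":0,"spin":6},{"grip":-1,"tx":0,"ty":0,"tz":0,"spin":6},{"grip":-1,"tx":0,"ty":0,"tz":0,"spin":6},{"grip":-1,"tx":0,"ty":0,"tz":0,"spin":6},{"grip":-1,"tx":0,"ty":0,"tz":0,"spin":6},{"grip":-1,"tx":0,"ty":0,"tz":0,"spin":6}]' 20 && python3 -m creep '[{"grip":-1,"tx":0,"ty":0,"tz":0,"spin":6},{"grip":-1,"tx":0,"ty":0,"tz":0,"spin":6},{"grip":-1,"tx":0,"ty":0,"tz":0,"spin":4.7},{"grip":-1,"tx":0,"ty":0,"tz":0,"spin":0},{"grip":-1,"tx":0,"ty":0,"tz":0,"spin":0},{"grip":-1,"tx":0,"ty":0,"tz":0,"spin":0}]'; python3 -c "
from h import *
p,d,c=snap('wrist','w6');s=r.get_state();Q=R.from_quat(s['eef_rot']).as_matrix();print(Q.round(3),s['q'].round(2))
cv2.imwrite('pics/c6.png',cv2.resize(p[130:330,150:410],None,fx=3,fy=3)[:,:,::-1])"
```

```text
clock: 8.93
tool_pos: [0.5185, 0.3787, 0.0262]
eef_rot: [-0.106, 0.994, -0.0, 0.0]
contact_force: [-1.6, -0.1, 1.9]
opening: 0.145
finger_force: 20.0
clock: 9.43
tool_pos: [0.5185, 0.3784, 0.0262]
eef_rot: [0.036, 0.999, -0.0, 0.0]
contact_force: [-1.5, -2.2, 4.6]
opening: 0.149
finger_force: 20.0
[[-0.997  0.072  0.   ]
 [ 0.072  0.997 -0.   ]
 [-0.    -0.    -1.   ]] [-0.26  1.1  -0.89  1.61  1.02  0.95 -0.02]
```

View pics/c6.png

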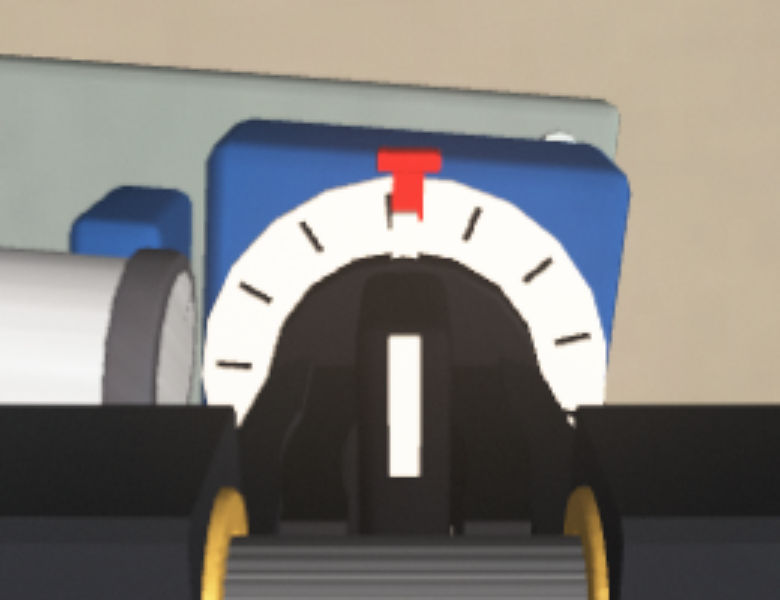

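The white pointer (column 405) stands on the red clip (column 408), well within tolerance. I'll release, pause and lift.

```bash
python3 -m creep '[{"grip":-0.45,"tx":0,"ty":0,"tz":0,"spin":0},{"grip":-0.45,"tx":0,"ty":0,"tz":0,"spin":0},{"grip":-0.45,"tx":0,"ty":0,"tz":0,"spin":0},{"grip":-0.45,"tx":0,"ty":0,"tz":0,"spin":0},{"grip":-0.45,"tx":0,"ty":0,"tz":-1.5,"spin":0},{"grip":-0.45,"tx":0,"ty":0,"tz":-3,"spin":0},{"grip":-0.45,"tx":0,"ty":0,"tz":-3,"spin":0},{"grip":0,"tx":0,"ty":0,"tz":-3,"spin":0}]' 20 && python3 -m creep '[{"grip":0,"tx":0,"ty":0,"tz":-1,"spin":0},{"grip":0,"tx":0,"ty":0,"tz":0,"spin":0},{"grip":0,"tx":0,"ty":0,"tz":0,"spin":0}]'; python3 -c "
from h import *
p,d,c=snap('wrist','w7');s=r.get_state();Q=R.from_quat(s['eef_rot']).as_matrix();print(Q.round(3),s['q'].round(2))
"
```

```text
clock: 10.15
tool_pos: [0.5181, 0.3789, 0.1329]
eef_rot: [0.036, 0.999, 0.0, -0.0]
contact_force: [1.0, 0.4, -0.5]
opening: 0.329
finger_force: 0.0
clock: 10.4
tool_pos: [0.5187, 0.3784, 0.1411]
eef_rot: [0.037, 0.999, -0.0, 0.0]
contact_force: [-0.0, -0.4, -0.3]
opening: 0.495
finger_force: 0.0
[[-0.997  0.073 -0.001]
 [ 0.073  0.997 -0.002]
 [ 0.    -0.002 -1.   ]] [-0.23  0.96 -0.98  1.55  0.87  1.11  0.08]
```

View pics/w7.png

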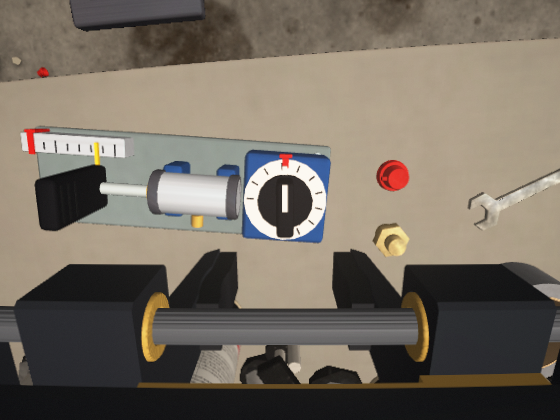

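The dial was left on its clip (pointer line at column 285, clip at 286). The stroke clip is near (33,141), the yellow pointer near (97,155) and the paddle near (72,195). Next I'll measure stroke and yaw numerically.

```bash
cat >> h.py <<'E'
def cen(p,u0,u1,v0,v1,col):
    q=p[v0:v1,u0:u1].astype(int);R_,G,B=q[...,0],q[...,1],q[...,2]
    m=(R_>120)&(G<0.4*R_)&(B<0.4*R_) if col=='red' else (R_>130)&(G>.7*R_)&(B<.4*R_)
    v,u=np.nonzero(m); return u+u0,v+v0
E
python3 - <<'E'
from h import *
for f,rb,yb in(('w7',(10,60,120,165),(88,108,138,170)),('w1',(155,190,112,145),(178,202,170,190)),('w2',None,(212,236,22,45))):
    p,d,c=load(f)
    if rb:
        u,v=cen(p,*rb,'red'); A=np.array([atz(c,a,b,.032)[:2] for a,b in zip(u,v)]); print(f,'red n',len(u),u.mean(),v.mean(),A.mean(0).round(4),A.min(0).round(4),A.max(0).round(4))
    u,v=cen(p,*yb,'yel'); B=np.array([atz(c,a,b,.0325)[:2] for a,b in zip(u,v)]); print(f,'yel n',len(u),u.mean(),v.mean(),B.mean(0).round(4),B.min(0).round(4),B.max(0).round(4))
p,d,c=load('w7')
# base edges/pump yaw from paddle: depth points at height .09-.108
P=[];
for v in range(150,240):
  for u in range(25,115):
    if d[v,u]>0:
      q=atd(c,u,v,d[v,u])
      if .100<q[2]<.110 and p[v,u].max()<90: P.append(q)
P=np.array(P);print('paddle top',len(P),P.min(0).round(4),P.max(0).round(4),P.mean(0).round(4))
print(cv2.minAreaRect((P[:,:2]*1000).astype(np.float32)))
E
```

```text
w7 red n 210 32.61904761904762 137.77619047619046 [0.452  0.1749] [0.4445 0.1686] [0.4644 0.1904]
w7 yel n 93 96.56989247311827 154.23655913978496 [0.4697 0.2263] [0.4605 0.2232] [0.4778 0.2287]
w1 red n 105 172.56190476190477 127.41904761904762 [0.4504 0.172 ] [0.4402 0.1681] [0.4637 0.1786]
w1 yel n 24 187.25 179.5 [0.4703 0.2268] [0.4605 0.225 ] [0.4786 0.2285]
w2 yel n 67 220.76119402985074 35.23880597014925 [0.4701 0.2264] [0.4605 0.224 ] [0.478  0.2286]
paddle top 1006 [0.4777 0.2154 0.1   ] [0.5128 0.2333 0.105 ] [0.4944 0.2248 0.1025]
((494.74237060546875, 223.79258728027344), (14.19316291809082, 35.32871627807617), 80.83071899414062)
```

```bash
python3 - <<'E'
from h import *
p,d,c=load('w4'); T=np.linalg.inv(c['extrinsics'])
t=np.array([0.51845674,0.37866575,0.05283252]);Q=R.from_quat([-.496,.868,0,0]).as_matrix()
for u,v in((200,270),(200,300),(200,312),(200,350),(285,310),(285,330),(285,340),(285,349),(340,270)):
    q=Q.T@(atd(c,u,v,d[v,u])-t); print(u,v,q.round(3))
p,d,c=load('w7'); s=r.get_state(); Q=R.from_quat(s['eef_rot']).as_matrix(); t=s['tool_pos']
print('to paddle (cm):',Q.T@(np.array([.495,.2235,.14])-t)*100, t)
E
```

```text
200 270 [ 0.033 -0.02  -0.102]
200 300 [ 0.033 -0.017 -0.116]
200 312 [ 0.032 -0.017 -0.118]
200 350 [ 0.024 -0.017 -0.119]
285 310 [ 0.027 -0.    -0.108]
285 330 [ 0.023 -0.    -0.111]
285 340 [ 0.021 -0.    -0.112]
285 349 [-0.093 -0.     0.035]
340 270 [ 0.033  0.012 -0.102]
to paddle (cm): [  1.19473495 -15.55154977   0.01606569] [0.51829789 0.37772394 0.13985728]
```

```bash
python3 -m creep '[{"grip":0,"tx":0.3,"ty":-3,"tz":0,"spin":0},{"grip":0,"tx":0.3,"ty":-3.6,"tz":0,"spin":0},{"grip":0,"tx":0.3,"ty":-3.6,"tz":0,"spin":0},{"grip":0,"tx":0.3,"ty":-3,"tz":0,"spin":0},{"grip":0,"tx":0,"ty":-2.35,"tz":0,"spin":0},{"grip":0,"tx":0,"ty":0,"tz":2,"spin":4},{"grip":0,"tx":0,"ty":0,"tz":0,"spin":0},{"grip":0,"tx":0,"ty":0,"tz":0,"spin":0}]' 40; python3 - <<'E'
from h import *
s=r.get_state(); p,d,c=snap('wrist','w8')
Q=R.from_quat(s['eef_rot']).as_matrix(); t=s['tool_pos']
X=np.linalg.inv(c['extrinsics'] if not isinstance(c['extrinsics'],list) else np.array(c['extrinsics']))
P=[]
for v in range(100,255,1):
  for u in range(200,360):
    if d[v,u]>0 and p[v,u].max()<110:
      q=atd(c,u,v,d[v,u])
      if .098<q[2]<.108: P.append(q)
P=np.array(P);print(len(P),P.mean(0).round(4)); rc=cv2.minAreaRect((P[:,:2]*1000).astype(np.float32));print(rc)
print('tool ydir',np.degrees(np.arctan2(Q[1,1],Q[0,1])),t,s['q'].round(2))
print((Q.T@(np.array([rc[0][0]/1000,rc[0][1]/1000,.037])-t)*100).round(2))
for col in('red','yel'):
  u,v=cen(p,0,560,0,250,col); print(col,len(u),u.min(),u.max(),v.min(),v.max(),np.median(u),np.median(v)) if len(u) else print(col,0)
E
```

```text
clock: 11.12
tool_pos: [0.494, 0.2237, 0.1193]
eef_rot: [0.071, 0.998, -0.001, -0.002]
contact_force: [-0.6, 0.5, 0.5]
opening: 0.496
finger_force: 0.0
1091 [0.4916 0.2237 0.1024]
((492.295166015625, 223.74598693847656), (13.405534744262695, 30.35334014892578), 81.4207992553711)
tool ydir 81.89952925938259 [0.49404096 0.22365685 0.11930621] [ 0.03  0.89 -0.97  1.87  0.93  0.92  0.03]
[0.15 0.   8.23]
red 377 83 500 86 177 211.0 162.0
yel 259 283 398 162 244 350.0 215.0
```

```bash
python3 -m creep '[{"grip":0,"tx":0,"ty":0,"tz":2.2,"spin":0},{"grip":0,"tx":0,"ty":0,"tz":3,"spin":0},{"grip":0,"tx":0,"ty":0,"tz":2,"spin":0},{"grip":0,"tx":0,"ty":0,"tz":1,"spin":0},{"grip":0,"tx":0,"ty":0,"tz":0,"spin":0},{"grip":0,"tx":0,"ty":0,"tz":0,"spin":0}]' 40 && python3 -m creep '[{"grip":-1,"tx":0,"ty":0,"tz":0,"spin":0},{"grip":-1,"tx":0,"ty":0,"tz":0,"spin":0},{"grip":-1,"tx":0,"ty":0,"tz":0,"spin":0},{"grip":-1,"tx":0,"ty":0,"tz":0,"spin":0},{"grip":-1,"tx":0,"ty":0,"tz":0,"spin":0},{"grip":-1,"tx":0,"ty":0,"tz":0,"spin":0},{"grip":-1,"tx":0,"ty":0,"tz":0,"spin":0}]' 40; python3 -c "
from h import *
p,d,c=snap('wrist','w9')
for col in('red','yel'):
  u,v=cen(p,0,560,0,260,col); n,l,st,ce=cv2.connectedComponentsWithStats(np.bincount(v*560+u,minlength=420*560).reshape(420,560).clip(0,1).astype(np.uint8))
  [print(col,st[i],ce[i].round(1),atz(c,*ce[i],.0325).round(4)) for i in range(1,n) if st[i,4]>8]
"
```

```text
clock: 11.67
tool_pos: [0.4951, 0.2257, 0.0393]
eef_rot: [0.071, 0.997, 0.001, -0.0]
contact_force: [-0.6, -0.7, 0.5]
opening: 0.503
finger_force: 0.0
clock: 12.25
tool_pos: [0.4953, 0.2231, 0.0393]
eef_rot: [0.072, 0.997, -0.001, 0.0]
contact_force: [-1.2, -3.4, 6.3]
opening: 0.156
finger_force: 40.0
red [67 82 12 12 85] [72.1 87.1] [0.3981 0.1281 0.0325]
red [170 160  25  41 434] [180.3 177.3] [0.4516 0.173  0.0325]
yel [283 178   4  34 117] [284.7 195.7] [0.4697 0.227  0.0325]
yel [373 231   9  29 209] [377.  245.7] [0.5058 0.2744 0.0325]
```

```bash
python3 -m creep '[{"grip":-1,"tx":0,"ty":-0.6,"tz":0,"spin":0},{"grip":-1,"tx":0,"ty":-0.9,"tz":0,"spin":0},{"grip":-1,"tx":0,"ty":-0.9,"tz":0,"spin":0},{"grip":-1,"tx":0,"ty":-0.9,"tz":0,"spin":0},{"grip":-1,"tx":0,"ty":-0.9,"tz":0,"spin":0},{"grip":-1,"tx":0,"ty":-0.6,"tz":0,"spin":0},{"grip":-1,"tx":0,"ty":0,"tz":0,"spin":0},{"grip":-1,"tx":0,"ty":0,"tz":0,"spin":0}]' 40; python3 -c "
from h import *
p,d,c=snap('wrist','w10')
s=r.get_state();Q=R.from_quat(s['eef_rot']).as_matrix();t=s['tool_pos']
for col in('red','yel'):
  u,v=cen(p,180,330,120,245,col); n,l,st,ce=cv2.connectedComponentsWithStats(np.bincount(v*560+u,minlength=420*560).reshape(420,560).clip(0,1).astype(np.uint8))
  for i in range(1,n):
    if st[i,4]<9: continue
    print(col,st[i],ce[i].round(1))
    for vv in range(st[i,1],st[i,1]+st[i,3],4):
      uu=np.nonzero(l[vv]==i)[0]; a=(Q.T@(atz(c,uu.min(),vv,.0325)-t))*1e3;b=(Q.T@(atz(c,uu.max()+1,vv,.0325)-t))*1e3
      print(vv,uu.min(),uu.max(),'tool x %.1f y %.1f..%.1f'%(a[0],a[1],b[1]),[round(atd(c,k,vv,d[vv,k])[2]*1000) for k in uu[::3]])
"
```

```text
clock: 12.97
tool_pos: [0.4891, 0.1805, 0.0394]
eef_rot: [0.071, 0.997, 0.004, 0.001]
contact_force: [1.9, 7.3, -5.1]
opening: 0.159
finger_force: 40.1
red [250 161  18  40 407] [258.3 177.9]
161 253 267 tool x 44.8 y -16.7..-8.8 [16, 16, 15, 15, 15]
165 250 266 tool x 42.6 y -18.4..-9.4 [29, 31, 31, 30, 31, 31]
169 254 262 tool x 40.5 y -16.3..-11.5 [31, 30, 31]
173 254 262 tool x 38.4 y -16.4..-11.6 [31, 31, 31]
177 254 262 tool x 36.2 y -16.4..-11.6 [31, 31, 31]
181 254 262 tool x 34.1 y -16.5..-11.6 [31, 31, 30]
185 254 262 tool x 31.9 y -16.5..-11.7 [32, 31, 30]
189 255 262 tool x 29.7 y -16.0..-11.7 [31, 31, 29]
193 255 262 tool x 27.5 y -16.1..-11.7 [31, 32, 31]
197 254 262 tool x 25.3 y -16.7..-11.8 [31, 31, 31]
yel [282 178   5  34 137] [284.5 194.6]
178 283 286 tool x 35.7 y -0.9..1.2 [33, 34]
182 283 286 tool x 33.5 y -0.9..1.2 [35, 34]
186 283 286 tool x 31.3 y -0.9..1.2 [35, 35]
190 283 286 tool x 29.1 y -0.9..1.2 [35, 36]
194 283 286 tool x 26.9 y -0.9..1.2 [35, 36]
198 283 286 tool x 24.7 y -0.9..1.2 [36, 36]
202 283 286 tool x 22.4 y -0.9..1.2 [35, 35]
206 283 286 tool x 20.2 y -0.9..1.2 [35, 35]
210 283 286 tool x 17.9 y -0.9..1.3 [34, 34]
```

```bash
python3 -m creep '[{"grip":-1,"tx":0,"ty":-0.5,"tz":0,"spin":0},{"grip":-1,"tx":0,"ty":-0.5,"tz":0,"spin":0},{"grip":-1,"tx":0,"ty":-0.4,"tz":0,"spin":0},{"grip":-1,"tx":0,"ty":0,"tz":0,"spin":0},{"grip":-1,"tx":0,"ty":0,"tz":0,"spin":0},{"grip":-1,"tx":0,"ty":0,"tz":0,"spin":0}]' 40; python3 -c "
from h import *
p,d,c=snap('wrist','w11')
s=r.get_state();Q=R.from_quat(s['eef_rot']).as_matrix();t=s['tool_pos'];print(s['q'].round(2))
for col in('red','yel'):
  u,v=cen(p,230,330,120,245,col)
  for vv in range(161,214,6):
      uu=u[v==vv]
      if len(uu): print(col,vv,uu.min(),uu.max(),'y %.1f..%.1f'%tuple((Q.T@(atz(c,k,vv,.0325)-t))[1]*1e3 for k in(uu.min(),uu.max()+1)))
"
```

```text
clock: 13.52
tool_pos: [0.4872, 0.1676, 0.0394]
eef_rot: [0.071, 0.997, 0.005, 0.001]
contact_force: [1.8, 8.6, -6.8]
opening: 0.155
finger_force: 40.2
[ 0.07  0.97 -0.86  2.    1.15  0.75 -0.09]
red 161 275 289 y -5.0..2.9
red 167 274 290 y -5.6..3.4
red 173 278 286 y -3.5..1.3
red 179 278 281 y -3.5..-1.3
red 185 278 281 y -3.5..-1.3
red 191 278 281 y -3.5..-1.3
red 197 278 281 y -3.5..-1.4
yel 179 282 286 y -1.3..1.3
yel 185 282 286 y -1.3..1.3
yel 191 282 286 y -1.3..1.4
yel 197 282 286 y -1.4..1.4
yel 203 283 286 y -0.8..1.4
yel 209 283 286 y -0.8..1.4
```

```bash
python3 -m creep '[{"grip":-1,"tx":0,"ty":-0.13,"tz":0,"spin":0},{"grip":-1,"tx":0,"ty":0,"tz":0,"spin":0},{"grip":-1,"tx":0,"ty":0,"tz":0,"spin":0},{"grip":-1,"tx":0,"ty":0,"tz":0,"spin":0},{"grip":-1,"tx":0,"ty":0,"tz":0,"spin":0},{"grip":-1,"tx":0,"ty":0,"tz":0,"spin":0},{"grip":-1,"tx":0,"ty":0,"tz":0,"spin":0},{"grip":-1,"tx":0,"ty":0,"tz":0,"spin":0}]' 40; python3 -c "
from h import *
p,d,c=snap('wrist','w12')
s=r.get_state();Q=R.from_quat(s['eef_rot']).as_matrix();t=s['tool_pos']
for col in('red','yel'):
  u,v=cen(p,230,330,120,245,col)
  for vv in range(161,206,6):
      uu=u[v==vv]
      if len(uu): print(col,vv,uu.min(),uu.max(),'y %.1f..%.1f'%tuple((Q.T@(atz(c,k,vv,.0325)-t))[1]*1e3 for k in(uu.min(),uu.max()+1)))
"
```

```text
clock: 14.23
tool_pos: [0.487, 0.1666, 0.0394]
eef_rot: [0.071, 0.997, 0.005, 0.001]
contact_force: [2.9, 8.2, -5.1]
opening: 0.158
finger_force: 40.2
red 161 277 290 y -3.9..3.5
red 167 276 291 y -4.5..4.0
red 173 280 288 y -2.3..2.4
red 179 280 281 y -2.4..-1.3
red 185 280 281 y -2.4..-1.3
red 191 280 281 y -2.4..-1.3
red 197 280 281 y -2.4..-1.3
yel 179 282 286 y -1.3..1.4
yel 185 282 286 y -1.3..1.4
yel 191 282 286 y -1.3..1.4
yel 197 282 286 y -1.3..1.4
yel 203 283 286 y -0.8..1.4
```

Clip and pointer are centred within 0.3 mm, and the handle is held steady at 40 N. Handing in.

```bash
python3 -c "
from plant import workorder
print(workorder.finish_job())"
```

```text
the job is handed in; nothing more can be done
None
```

I handed the job in at about 14 s with the dial left on its red clip and the handle held at 40 N, its yellow pointer within about 0.3 mm of the scale-bar clip; no verdict came back, and I did not re-check the dial after starting on the plunger.

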